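Tip out the desk hopper, level it and chock it with the right packer

TASK

Tip the little hopper by its crossbar to 45 degrees towards its catch tray and keep it there for a second, so that the glue stick rolls out into the tray, then bring the hopper back fully level. Then lock it: push the wooden packer that fits, lying on its underside as now, along the floor plate into the slot beside the hopper, between the hopper's lug and the fence, until it is fully home, press it firmly against the end stop (about 10 N, without ramming it), and let go. Never tip the hopper beyond 60 degrees, and leave the other packer and the mug where they are.

Things in the scene. Friction and masses are not known exactly. Their poses are not given: they have to be found in the camera images.
- stand: Fixed grey metal stand; origin on the desk below the middle of the hopper's pivot line. x runs along the pivot line (away from the robot at yaw 0), y to the catch tray, z up. Offsets in all entries are mm in this frame. Base plate x -80 to 80, y -35 to 125, 6 thick; posts at x = -68 and 68, y -14 to 14, 132 high, carry the hopper
- channel_mouth (a point): Middle of the floor of the packer slot at its mouth, (0, -119, 8) of the stand, axes as the stand's. The slot runs along +x, 28 wide, between the fence (face y = -133, 12 thick, x 0 to 62, top at z 40) and the level hopper's lug (face y = -105, x 0 to 46, z 16 to 40). Open above and towards -x; end stop face at x = 50, top z 40. Floor plate z 0 to 8, x -75 to 60, y -145 to -94
- tray_centre (a point): Middle of the catch tray's floor, at (0, 60, 6) of the stand. Inside, the tray reaches from x -75 to 75 and y 0 to 120, open above, walls 30 high
- hopper (a joint): Tilt, rad: 0 level on a hard stop, grows as the top goes towards the tray (+y); 0.785 = 45 degrees; travel ends at 1.3. The stiff hinge stays where left; it takes 3 to 6 N at the crossbar, and at level the stop is felt as a sharp rise. Pivot line 120 above the desk, pan 108 (x) by 92, floor 60 below the pivot. The lug under the pan clears the packer slot only when fully level
- bar_mid (a point): Middle of the hopper's crossbar: round steel bar, 12 in diameter, parallel to the stand's x, 85 from the pivot line (straight above it when level, 205 above the desk), with uprights at its ends x = -52 and 52. It turns between fingers that pinch it from above, so the hand need not tilt with the hopper
- glue_stick: White glue stick with orange cap, cylinder 26 in diameter, 92 long, lying loose in the hopper pan along the stand's x. Origin: centre of its foot end; its z runs along it
- slim_packer: Loose wooden packer with upright round ends, 100 long (its x), 24 wide (y), 45 high, about 0.09 kg, three dark grooves across its top, lying on the desk: the one that fits the slot, either end first. Origin: centre of its underside. Fully home it is centred at (0, -119) of the stand, its x along the stand's x, resting on the floor plate; half of it stays out
- thick_packer: The other wooden packer, 100 long, 36 wide, 45 high, too wide for the slot; not to be moved. Origin: centre of its underside. The two may lie in either place
- mug: Spotted white mug, 93 high, loose bystander. Origin: centre of its underside
Not all that is in view belongs to the job. What is shaped like the slim_packer but red is not meant.

How it is judged:
By the outcome, as a careful person would: the job done as asked, in the order asked, and still so for the second after the job is handed in, with the robot touching nothing.
It also fails if it takes over 62 s, if anything falls off the work surface, if the arm or the gripper's body presses on something with over 40 N, if the wrist force passes 120 N, or if a joint passes its speed limit or range.

ROBOT

A 6-joint arm with a two-finger parallel gripper is mounted at the origin on a cart in front of the work surface, level with it; the furniture and walls round the work are solid. World frame = base frame: x ahead of the robot, y to its left, z up, the work surface at z = 0. Lengths are in m, angles in rad, forces in N, time in s.
With the tool pointing down it reaches from about 0.375 to 0.925 m from the base axis. Payload 5.7 kg.
Tool frame: the origin (TCP) lies midway between the tips of the shut fingers; the grasp point (between the pads) lies 19 mm behind it (grip_depth is the distance from the TCP to the grasp point, in m); z points along the fingers, y is the line along which they close (so a half turn about z gives the same grasp; the last joint's range is limited). The gripper opens to 85 mm and grips with 20 to 120 N. Pads are 22 mm wide; open, the fingers measure 114 mm over their backs; the gripper's body (76 mm by 85 mm) begins 54 mm behind the grasp point. The pads swing forward as they close: fully open they stand 13 mm farther back than shut.
Start: joints at [-1.295, 0.359, 1.51, -0, 1.272, -0.115], TCP at [0.229, -0.555, 0.231] pointing down, gripper open.
Joint ranges: [-2.97, 2.97], [-1.01, 2.36], [0.21, 2.38], [-0.96, 4.11], [0.2, 2.71], [-2.98, 2.98]. Speed limits (rad/s): [2.39, 2.39, 3.14, 3.14, 3.14, 3.14].

INTERFACE

Orientations are given as a unit quaternion [x, y, z, w].
In Python, from workcell import state, snapshot, close_job, grip_depth gives the robot as it stands. The module is installed in compiled form; this text tells all that it offers.
- The arm moves only by the tool send_rows, never from a script. Its argument "plan" is text: rows parted by semicolons, each of 7 numbers parted by spaces: the turn, a rotation vector about the world's x, y, z in degrees, then the shift along the world's x, y, z in cm, then the opening, from -1 (shut) to 1 (fully open). In form: ax ay az dx dy dz gripper; .... A call has 1 to 10 rows; each row is the pose to reach, as a shift and turn from the pose commanded when the call began; what a row does not reach only later rows make up. A row lasts 1/10 s, in which the tool goes at most 50 mm and 8.59 degrees, less where a joint would pass 70% of its speed; a pose out of reach is approached as far as the arm can. A call with a gripper value outside its range is refused whole. The fingers move at their own pace and stop on an object; "grip_force" is the grip in N (left out, the last holds). Time passes only in rows, so rows that repeat a pose let the fingers close. It gives the time, the measured TCP pose, the force, the opening and the grip force at its end, in the units of the state.
- state(): the state, without advancing time (a new reading comes with each control period).
- snapshot(name): name is "side" or "top"; returns a dict with "frame" (384x512x3 uint8, blue, green, red), "camera_matrix" (3x3 intrinsics, pixels), "rvec" (rotation vector, rad) and "tvec" (3), from world to camera coordinates, as OpenCV has them. Camera axes: x right, y down, z forward; pixel columns grow to the right and rows downward; lengths in m; the calibration is good to about 2 mm. A picture is of the moment at which its call begins. There is no depth.
- close_job(): hands the job in; it is judged then, once.
The state is a dict: "t": time; "qpos": joint angles; "qd": joint speeds; "joint_torque": joint torques, N m; "tool_pos": TCP position; "ee_rot": TCP orientation; "wrist_force": force on the tool from outside, world axes, zero at the start; "wrist_torque": the same for the moment, N m; "gripper_width": finger opening in m; "grasp_force": force on a finger pad.
Only numpy, scipy, OpenCV 4.12 (cv2) and the standard library are available. Lean on these libraries where they do the work, as an engineer would, in place of code of your own. Each camera call takes 0.05 s, during which the arm holds its last target. There are 200 camera calls.

## Working session

There is one attempt and no reset: what is moved stays moved. The work goes in short steps, Python scripts to look and compute and a tool call to move; the robot and the scene stay as the last step left them, time stands still between calls to the robot, and variables do not carry over. Pictures are saved under pics/ and viewed, at most 10 in all, crops included, and the job is handed in when it is done.

Besides the shell and the picture viewer there is one more tool, called in YAML: its name, and indented under it one key for each argument. send_rows: Moves the arm, as the interface text tells. Its arguments: {"type":"object","properties":{"plan":{"type":"string"},"grip_force":{"type":"number"}},"required":["plan"]}

```bash
mkdir -p pics
cat > h.py <<'E'
import numpy as np, cv2
from workcell import state, snapshot, close_job, grip_depth
def cam(s):
    R=cv2.Rodrigues(np.array(s["rvec"],float))[0]; return np.array(s["camera_matrix"],float),R,np.array(s["tvec"],float).ravel()
def ray(s,u,v):
    K,R,t=cam(s); return -R.T@t, R.T@np.linalg.solve(K,[u,v,1.])
def onz(s,u,v,z):
    o,d=ray(s,u,v); return o+d*(z-o[2])/d[2]
def proj(s,P):
    K,R,t=cam(s); return cv2.projectPoints(np.array(P,float).reshape(-1,3),np.array(s["rvec"],float),t,K,None)[0].reshape(-1,2)
E
python3 - <<'E'
from h import *
for n in("side","top"):
    s=snapshot(n); cv2.imwrite(f"pics/{n}0.png",s["frame"]); np.save(f"{n}0.npy",s,allow_pickle=True)
    o,d=ray(s,256,192); print(n,o,d/np.linalg.norm(d))
st=state(); print(st,grip_depth)
E
```

```text
side [0.18413865 1.29611807 0.54006068] [ 0.27567381 -0.868916   -0.41108265]
top [0.36075353 0.47287107 1.21982168] [ 0.0903879  -0.00309228 -0.99590183]
{'t': 0.1, 'qpos': array([-1.29509143e+00,  3.59445832e-01,  1.51137387e+00, -1.05916670e-05,
        1.27251075e+00, -1.15111415e-01]), 'qd': array([ 0.00062781,  0.00107824, -0.0014387 ,  0.001185  , -0.00035124,
        0.00117694]), 'joint_torque': array([-5.70985994e-04, -5.28655100e+01, -2.79350835e+01, -1.78236273e-04,
        5.09751990e-03, -6.05661313e-06]), 'tool_pos': array([ 0.22837207, -0.55414043,  0.2305111 ]), 'ee_rot': array([ 9.80967827e-01,  1.94168399e-01, -7.47389520e-05, -8.65691251e-04]), 'wrist_force': array([-0.86616633, -0.45441577, -0.46731175]), 'wrist_torque': array([ 0.05604871, -0.01012202,  0.03885257]), 'grasp_force': 0.0, 'gripper_width': 0.08517402886806069} 0.0187
```

View pics/top0.png

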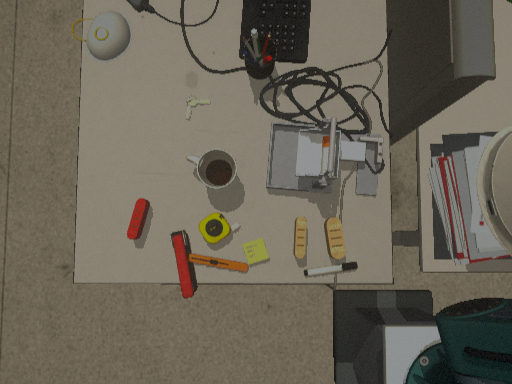

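View pics/side0.png

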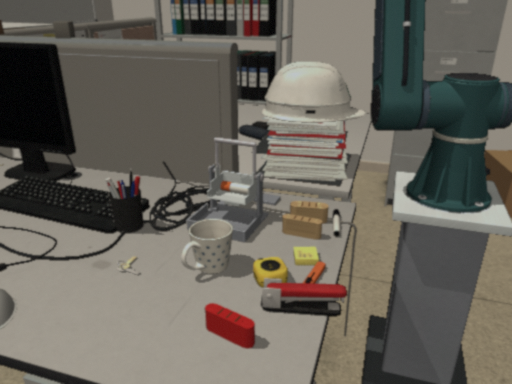

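The top view shows the stand at cols 267–383, rows 120–195: tray on the left, crossbar near col 333, slot on the right, yaw near 0. The two wooden packers are at (301,238) and (335,238), and the mug is at (217,168). The side view shows the bar at about (237,143), the packers near (305,220) and the mug at (210,245). The red packer at (138,218) in the top view is a decoy.

Run:
```python
from h import *
s=np.load("top0.npy",allow_pickle=True).item(); f=s["frame"]
hsv=cv2.cvtColor(f,cv2.COLOR_BGR2HSV)
print(hsv[230,301],hsv[230,333])
m=cv2.inRange(hsv,(10,60,110),(25,170,255)); m[:, :285]=0;m[:,350:]=0;m[:205]=0;m[270:]=0
cv2.morphologyEx(m,cv2.MORPH_CLOSE,np.ones((3,3)),m)
for c in cv2.findContours(m,0,2)[0]:
    if cv2.contourArea(c)<80: continue
    P=np.array([onz(s,*p,0.045)[:2] for p in c.reshape(-1,2)+0.0])*1000
    print(cv2.minAreaRect(c),cv2.minAreaRect(P.astype(np.float32)))
c=cv2.resize(f[105:270,255:400],None,fx=3.6,fy=3.6,interpolation=cv2.INTER_CUBIC); cv2.imwrite("pics/c1.png",c)
s=np.load("side0.npy",allow_pickle=True).item()
c=cv2.resize(s["frame"][125:245,175:335],None,fx=5,fy=5,interpolation=cv2.INTER_CUBIC); cv2.imwrite("pics/c2.png",c)
```

```text
[ 17 129 117] [ 17 132 120]
((335.8299865722656, 237.8099822998047), (42.850677490234375, 15.556349754333496), 81.8698959350586) ((359.9515686035156, 282.2757568359375), (99.60719299316406, 36.51123809814453), 7.28153657913208)
((299.5443115234375, 236.9801788330078), (12.29273509979248, 42.22098159790039), 2.4895529747009277) ((361.8978271484375, 367.186767578125), (28.727766036987305, 98.579833984375), 86.99901580810547)
```

View pics/c1.png

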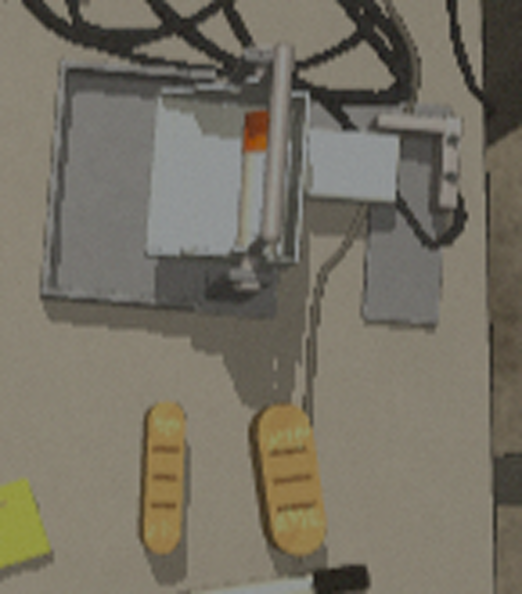

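View pics/c2.png

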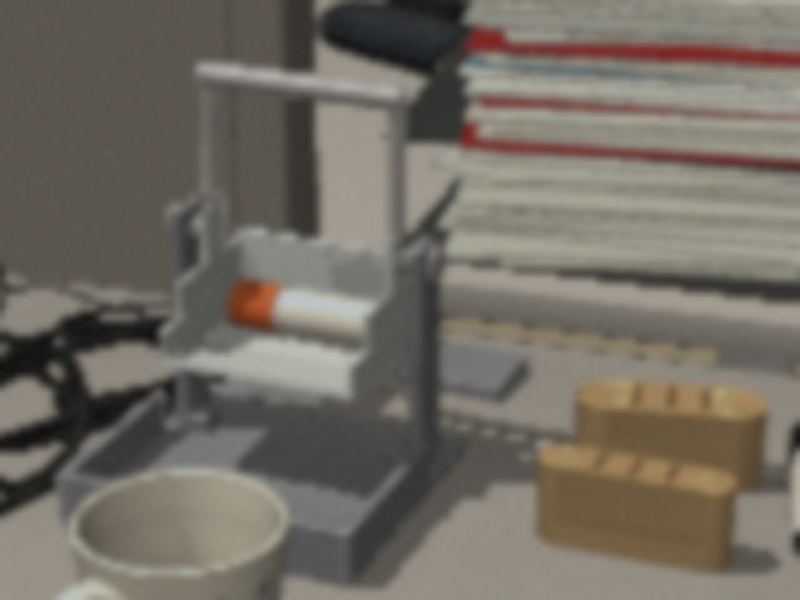

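The top crop shows the bar from (282,48) to (270,240), the floor plate's near corners at (364,320) and (438,326), and the fence's near end at (440–457,208). The slim packer is the left one, at (164,478). The side crop shows the bar from (200,70) to (408,97), the glue stick in the pan and the slim packer in front.

```bash
cat >> h.py <<'E'
from scipy.optimize import least_squares
def load(n): return np.load(n+"0.npy",allow_pickle=True).item()
def S2W(p,L):
    L=np.array(L,float).reshape(-1,3)/1000; c,s_=np.cos(p[2]),np.sin(p[2])
    return np.c_[p[0]+c*L[:,0]-s_*L[:,1],p[1]+s_*L[:,0]+c*L[:,1],L[:,2]]
E
python3 - <<'E'
from h import *
t=load("top"); d=load("side")
T=lambda x,y:((x+.5)/3.6-.5+255,(y+.5)/3.6-.5+105)
D=lambda x,y:((x+.5)/5-.5+175,(y+.5)/5-.5+125)
obs=[(t,T(438,326),(-75,-145,8)),(t,T(364,320),(-75,-94,8)),(t,T(457,208),(0,-145,40)),(t,T(440,206),(0,-133,40)),
(t,T(461,116),(62,-145,40)),(t,T(282,44),(58,0,205)),(t,T(268,242),(-58,0,205)),(t,T(42,298),(-80,125,36)),(t,T(63,62),(80,125,36)),
(d,D(200,70),(52,0,205)),(d,D(408,97),(-52,0,205))]
def r(p): return np.concatenate([proj(s,S2W(p,L))[0]-np.array(uv) for s,uv,L in obs])
for uv,L in [(o[1],o[2]) for o in obs if o[0] is t]: print(L,(onz(t,*uv,L[2]/1000)*1000).round(1))
q=least_squares(r,[.6,.3,0],loss="soft_l1"); print(q.x,np.degrees(q.x[2])); print(q.fun.reshape(-1,2).round(1))
p=q.x; np.save("p.npy",p)
for n,L in dict(bar=(0,0,205),bar45=(0,60.1,180.1),mouth=(0,-119,8),home=(0,-119,8),pre=(-110,-119,8)).items(): print(n,S2W(p,L).round(4), np.linalg.norm(S2W(p,L)[0,:2]))
# slim packer from top face contours in both views
for P in [(164,404),(164,553),(145,478),(185,478)]: print((onz(t,*T(*P),.045)*1000).round(1))
# packer in side view: top face left/right extremes (540,452),(738,475)
for P in [(540,455),(738,475)]: print((onz(d,*D(*P),.045)*1000).round(1))
print((onz(d,*D(640,466),.045)*1000).round(1))
E
```

```text
(-75, -145, 8) [463.1 176.2   8. ]
(-75, -94, 8) [467.2 226.2   8. ]
(0, -145, 40) [538.9 169.7  40. ]
(0, -133, 40) [540.2 181.   40. ]
(62, -145, 40) [600.7 165.7  40. ]
(58, 0, 205) [609.  310.6 205. ]
(-58, 0, 205) [494.4 320.1 205. ]
(-80, 125, 36) [479.2 444.7  36. ]
(80, 125, 36) [638.  430.4  36. ]
[ 0.55010856  0.31431389 -0.07704405] -4.414299135749778
[[ 0.3 -0.4]
 [-0.1 -0.4]
 [-0.  -0. ]
 [-0.3  0.1]
 [ 0.3 -0. ]
 [ 0.4  0.5]
 [ 0.7  1. ]
 [-0.2 -0.3]
 [-1.  -0.6]
 [ 2.1  1.3]
 [-1.7  0.6]]
bar [[0.5501 0.3143 0.205 ]] 0.6335713433364287
bar45 [[0.5547 0.3742 0.1801]] 0.6691654970625223
mouth [[0.5409 0.1957 0.008 ]] 0.5752493108140626
home [[0.5409 0.1957 0.008 ]] 0.5752493108140626
pre [[0.4313 0.2041 0.008 ]] 0.4771468843143574
[408.8 365.3  45. ]
[312.3 366.1  45. ]
[360.7 378.1  45. ]
[360.7 352.   45. ]
[410.6 365.1  45. ]
[313.8 356.5  45. ]
[361.1 361.6  45. ]
```

Run:
```python
from h import *
t=load("top"); d=load("side")
for n,u,v in [("apex",308,62),("brimL",262,112),("brimR",365,112),("paperTopL",270,120),("paperbotL",265,178),("paperTopR",346,122)]:
    o,k=ray(d,u,v)
    print(n,[(o+k*(y-o[1])/k[1]).round(3).tolist() for y in (0.1,0,-.1,-.2,-.3)])
for n,u,v in [("helmL",477,195),("paperL",430,170),("paperBL",437,262),("paperTL",440,135),("wallBL",390,138),("cabBR",494,78)]:
    print(n,[onz(t,u,v,z).round(3)[:2].tolist() for z in (0,.1,.2,.3,.4)])
t1=proj(d,[[.35,.1,0],[.35,0,0]]); print(t1)
```

```text
apex [[0.417, 0.1, 0.376], [0.437, 0.0, 0.362], [0.457, -0.1, 0.348], [0.476, -0.2, 0.335], [0.496, -0.3, 0.321]]
brimL [[0.545, 0.1, 0.231], [0.576, -0.0, 0.205], [0.606, -0.1, 0.18], [0.636, -0.2, 0.154], [0.666, -0.3, 0.128]]
brimR [[0.256, 0.1, 0.252], [0.262, 0.0, 0.228], [0.268, -0.1, 0.204], [0.274, -0.2, 0.18], [0.279, -0.3, 0.156]]
paperTopL [[0.521, 0.1, 0.21], [0.549, 0.0, 0.182], [0.577, -0.1, 0.154], [0.605, -0.2, 0.127], [0.634, -0.3, 0.099]]
paperbotL [[0.534, 0.1, 0.026], [0.564, 0.0, -0.017], [0.593, -0.1, -0.06], [0.622, -0.2, -0.103], [0.652, -0.3, -0.146]]
paperTopR [[0.303, 0.1, 0.221], [0.313, 0.0, 0.194], [0.323, -0.1, 0.168], [0.333, -0.2, 0.141], [0.343, -0.3, 0.114]]
helmL [[0.464, -0.073], [0.456, -0.028], [0.447, 0.017], [0.439, 0.061], [0.43, 0.106]]
paperL [[0.526, 0.041], [0.513, 0.076], [0.499, 0.111], [0.485, 0.147], [0.472, 0.182]]
paperBL [[0.302, 0.031], [0.306, 0.067], [0.311, 0.103], [0.316, 0.139], [0.321, 0.176]]
paperTL [[0.614, 0.013], [0.593, 0.051], [0.572, 0.088], [0.551, 0.126], [0.531, 0.164]]
wallBL [[0.606, 0.137], [0.586, 0.165], [0.566, 0.192], [0.546, 0.22], [0.526, 0.247]]
cabBR [[0.759, -0.127], [0.726, -0.078], [0.694, -0.029], [0.661, 0.02], [0.628, 0.069]]
[[323.86529314 192.98601277]
 [329.11986365 180.66958456]]
```

send_rows:
  plan: "0 0 0 0 0 10 1;0 0 0 0 0 30 1;0 0 0 0 0 30 1;0 0 0 0 0 30 1;0 0 0 0 0 30 1;0 0 0 0 0 30 1;0 0 -26.8 22 30 30 1;0 0 -26.8 22 30 30 1;0 0 -26.8 22 30 30 1;0 0 -26.8 22 30 30 1"

```text
t: 1.1
tool_pos: [0.3452, -0.3952, 0.5309]
ee_rot: [0.999, -0.041, -0.0, -0.0]
wrist_force: [0.9, 0.0, -0.4]
gripper_width: 0.0856
grasp_force: 0.0
```

send_rows:
  plan: "0 0 0 12.4 34.3 0 1;0 0 0 12.4 34.3 0 1;0 0 0 12.4 34.3 0 1;0 0 0 12.4 34.3 0 1;0 0 0 12.4 34.3 0 1;0 0 0 12.4 34.3 0 1;0 0 0 12.4 34.3 0 1;0 0 0 12.4 34.3 0 1;0 0 0 18 59 0 1;0 0 0 20.4 70.7 0 1"

```text
t: 2.1
tool_pos: [0.4904, 0.0453, 0.5309]
ee_rot: [0.999, -0.039, -0.0, 0.0]
wrist_force: [0.3, -1.1, 0.9]
gripper_width: 0.0857
grasp_force: 0.0
```

```bash
python3 -c "
from h import *
s=state(); print(s['t'],s['tool_pos'],s['qpos'],s['wrist_force'])"
```

```text
2.1 [0.49043648 0.04526253 0.53088341] [-4.82452438e-02  6.68746829e-02  1.18961004e+00 -1.07487103e-04
  1.88564279e+00  1.60096896e+00] [ 0.32068475 -1.11515717  0.8969404 ]
```

send_rows:
  plan: "0 0 0.3 5.9 26.8 0 1;0 0 0.3 5.9 26.8 0 1;0 0 0.3 5.9 26.8 0 1;0 0 0.3 5.9 26.8 0 1;0 0 0.3 5.9 26.8 0 1;0 0 0.3 5.9 26.8 -10 1;0 0 0.3 5.9 26.8 -20 1;0 0 0.3 5.9 26.8 -28 1;0 0 0.3 5.9 26.8 -28 1;0 0 0.3 5.9 26.8 -28 1"

```text
t: 3.1
tool_pos: [0.5484, 0.3106, 0.2807]
ee_rot: [0.999, -0.036, -0.0, 0.0]
wrist_force: [1.2, 0.3, -0.7]
gripper_width: 0.0856
grasp_force: 0.0
```

Run:
```python
from h import *
s=state(); print(s['t'],s['tool_pos'],s['ee_rot'],s['wrist_force'])
d=snapshot("side"); t=snapshot("top")
a=cv2.resize(d["frame"][60:240,160:340],None,fx=3,fy=3,interpolation=cv2.INTER_CUBIC);b=t["frame"][80:260,250:330]
b=cv2.resize(b,None,fx=3,fy=3,interpolation=cv2.INTER_CUBIC); cv2.imwrite("pics/g1.png",np.hstack([a,b]))
```

```text
3.1 [0.54841574 0.31056936 0.28073583] [ 9.99362973e-01 -3.56873860e-02 -2.33565251e-04  6.40067528e-05] [ 1.24637598  0.34115577 -0.66105041]
```

View pics/g1.png

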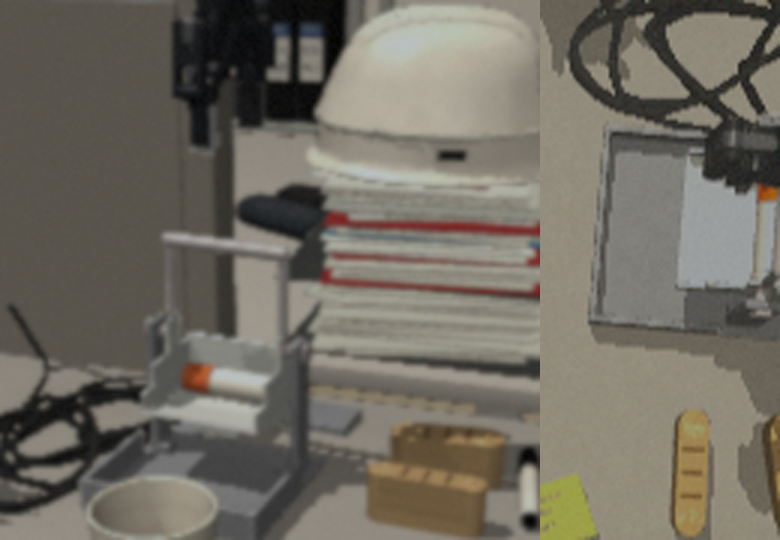

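The side crop shows the front finger tip at (200,148) above the bar, whose ends are at (168,238) and (290,250). I'll check this by projecting the TCP and finger tips.

Run:
```python
from h import *
d=load("side");p=np.load("p.npy")
f=lambda P:((proj(d,P)-[160,60])*3).round(0)
print(f([[.5484,.3106,.2807],[.5484+.004,.3106+.05,.2937],[.5484-.004,.3106-.05,.2937]]))
print(f(S2W(p,[(-52,0,205),(0,0,205),(52,0,205)])))
```

```text
[[227. 156.]
 [200. 154.]
 [252. 127.]]
[[283. 254.]
 [226. 247.]
 [170. 240.]]
```

send_rows:
  plan: "0 0 0 0.2 0.4 -4 1;0 0 0 0.2 0.4 -7 0;0 0 0 0.2 0.4 -9.4 0;0 0 0 0.2 0.4 -9.4 0;0 0 0 0.2 0.4 -9.4 -1;0 0 0 0.2 0.4 -9.4 -1;0 0 0 0.2 0.4 -9.4 -1;0 0 0 0.2 0.4 -9.4 -1;0 0 0 0.2 0.4 -9.4 -1;0 0 0 0.2 0.4 -9.4 -1"
  grip_force: 40

```text
t: 4.2
tool_pos: [0.5529, 0.315, 0.1921]
ee_rot: [0.999, -0.036, 0.002, -0.001]
wrist_force: [0.1, -0.9, 7.4]
gripper_width: 0.0102
grasp_force: 39.2
```

send_rows:
  plan: "0 0 0 0 0 0 -0.4;0 0 0 0 0 0 -0.4;0 0 0 0 0 0 -0.4;0 0 0 0 0 0 -0.4"

```text
t: 4.6
tool_pos: [0.5509, 0.3146, 0.189]
ee_rot: [0.999, -0.036, -0.0, -0.0]
wrist_force: [-0.1, 0.3, -0.6]
gripper_width: 0.0262
grasp_force: 0.0
```

Run:
```python
from h import *
s=state(); print(s['t'],s['tool_pos'],s['ee_rot'],s['wrist_force'],s['gripper_width'])
d=snapshot("side")
cv2.imwrite("pics/g2.png",cv2.resize(d["frame"][85:205,195:275],None,fx=5,fy=5,interpolation=cv2.INTER_CUBIC))
```

```text
4.6 [0.55092918 0.31456304 0.18899884] [ 9.99358010e-01 -3.58266555e-02 -1.29881613e-04 -4.57706109e-05] [-0.09353633  0.28915801 -0.56600123] 0.026164053484031672
```

View pics/g2.png

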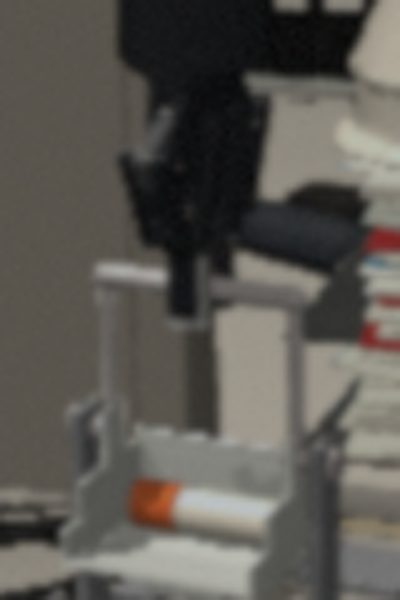

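The side crop shows the fingers straddling the bar, with the tip at (185,325) and the bar at row 282, which is about the right depth. The upward force while closing comes from the pads swinging forward.

send_rows:
  plan: "0 0 0 0 0 0 -1;0 0 0 0 0 0 -1;0 0 0 0 0 0 -1;0 0 0 0 0 0 -1;0 0 0 0 0 0 -1"
  grip_force: 30

```text
t: 5.15
tool_pos: [0.551, 0.3146, 0.189]
ee_rot: [0.999, -0.036, -0.0, -0.0]
wrist_force: [-0.3, 1.0, 0.4]
gripper_width: 0.0107
grasp_force: 29.2
```

send_rows:
  plan: "0 0 0 0.06 0.74 -0.03 -1;0 0 0 0.11 1.47 -0.13 -1;0 0 0 0.17 2.19 -0.29 -1;0 0 0 0.22 2.90 -0.51 -1;0 0 0 0.28 3.58 -0.80 -1;0 0 0 0.28 3.58 -0.80 -1"

```text
t: 5.75
tool_pos: [0.5541, 0.3503, 0.1812]
ee_rot: [0.999, -0.036, 0.0, 0.001]
wrist_force: [-0.1, -1.8, 2.5]
gripper_width: 0.0106
grasp_force: 30.2
```

send_rows:
  plan: "0 0 0 0.05 0.66 -0.34 -1;0 0 0 0.10 1.28 -0.74 -1;0 0 0 0.14 1.87 -1.19 -1;0 0 0 0.18 2.41 -1.69 -1;0 0 0 0.18 2.41 -1.69 -1;0 0 0 0.18 2.41 -1.69 -1"

```text
t: 6.35
tool_pos: [0.5561, 0.3742, 0.1639]
ee_rot: [0.999, -0.036, 0.0, 0.0]
wrist_force: [2.5, -1.9, -2.2]
gripper_width: 0.0105
grasp_force: 30.0
```

Run:
```python
from h import *
s=state(); P=s['tool_pos']+[0,0,grip_depth]; p=np.load("p.npy")
v=P-S2W(p,(0,0,120))[0]; y=v@[np.sin(-p[2]),np.cos(p[2]),0]; print(s['t'],s['tool_pos'],s['wrist_force'],np.degrees(np.arctan2(y,v[2])),np.hypot(y,v[2]))
for n in("side","top"):
    f=snapshot(n); cv2.imwrite(f"pics/{n}3.png",f["frame"])
    h=cv2.cvtColor(f["frame"],cv2.COLOR_BGR2HSV); m=cv2.inRange(h,(3,150,120),(14,255,255)); 
    m=m[100:230] if n=="side" else m[100:210]
    q=np.argwhere(m)+[100,0]; print(n,len(q),q.mean(0),np.unique(q//8*8,axis=0,return_counts=True)[0].tolist()[:20])
```

```text
6.35 [0.55605404 0.37421424 0.16388729] [ 2.53791569 -1.86347077 -2.1585903 ] 43.87678496356484 0.08682645930644736
side 0 [nan nan] []
top 89 [184.68539326 185.51685393] [[136, 272], [144, 272], [144, 280], [192, 136], [192, 144], [200, 128], [200, 136], [200, 144], [208, 128], [208, 136]]<stdin>:8: RuntimeWarning: Mean of empty slice.
  ret = um.true_divide(
```

send_rows:
  plan: "0 0 0 0 0.03 -0.03 -1;0 0 0 0 0.03 -0.03 -1;0 0 0 0 0.03 -0.03 -1;0 0 0 0 0.03 -0.03 -1;0 0 0 0 0.03 -0.03 -1;0 0 0 0 0.03 -0.03 -1;0 0 0 0 0.03 -0.03 -1;0 0 0 0 0.03 -0.03 -1;0 0 0 0 0.03 -0.03 -1;0 0 0 0 0.03 -0.03 -1"

```text
t: 7.45
tool_pos: [0.5561, 0.3742, 0.1639]
ee_rot: [0.999, -0.036, 0.0, 0.0]
wrist_force: [2.6, -4.4, 0.7]
gripper_width: 0.0108
grasp_force: 30.2
```

send_rows:
  plan: "0 0 0 0 0 0 -1;0 0 0 0 0 0 -1;0 0 0 0 0 0 -1"

```text
t: 7.75
tool_pos: [0.5561, 0.3742, 0.1639]
ee_rot: [0.999, -0.036, 0.0, 0.0]
wrist_force: [3.1, -4.5, 0.3]
gripper_width: 0.0105
grasp_force: 30.2
```

Run:
```python
from h import *
d=snapshot("side");t=snapshot("top")
a=cv2.resize(d["frame"][90:260,170:310],None,fx=3,fy=3,interpolation=cv2.INTER_CUBIC)
b=cv2.resize(t["frame"][100:215,255:375],None,fx=3,fy=3,interpolation=cv2.INTER_CUBIC)
c=np.zeros((510,780,3),np.uint8);c[:510,:420]=a;c[:345,420:780]=b;cv2.imwrite("pics/t45.png",c)
```

```text
(no output)
```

View pics/t45.png

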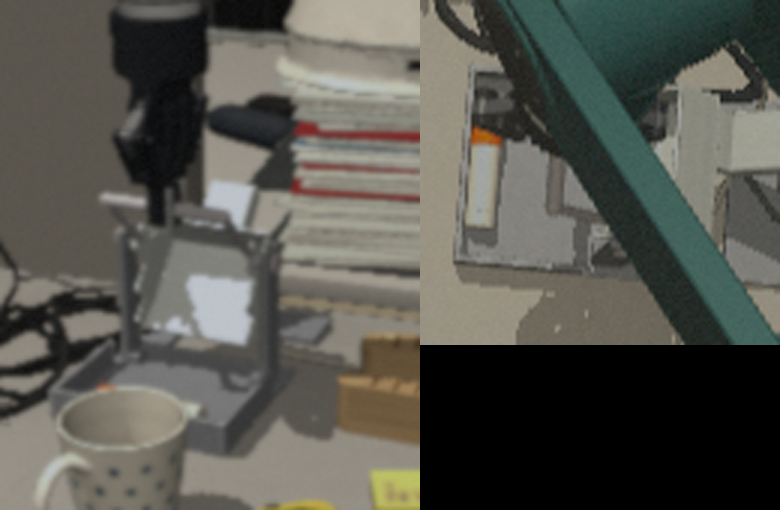

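The picture shows the hopper tipped about 45° and the glue stick lying in the tray, near (485,180) of the right-hand crop. Next I bring the hopper back to level.

send_rows:
  plan: "0 0 0 -0.04 -0.57 0.53 -1;0 0 0 -0.08 -1.16 0.98 -1;0 0 0 -0.13 -1.78 1.38 -1;0 0 0 -0.18 -2.44 1.72 -1;0 0 0 -0.24 -3.12 2.01 -1;0 0 0 -0.29 -3.83 2.23 -1;0 0 0 -0.35 -4.55 2.39 -1;0 0 0 -0.40 -5.28 2.49 -1;0 0 0 -0.44 -5.8 2.52 -1;0 0 0 -0.46 -6.02 2.52 -1"

```text
t: 8.85
tool_pos: [0.5513, 0.3161, 0.1919]
ee_rot: [0.999, -0.036, 0.001, -0.002]
wrist_force: [-1.5, 5.5, 7.6]
gripper_width: 0.0107
grasp_force: 31.3
```

send_rows:
  plan: "0 0 0 0 -0.1 0 -1;0 0 0 0 -0.2 0 -1;0 0 0 0 -0.2 0 -1"

```text
t: 9.15
tool_pos: [0.5511, 0.3146, 0.1918]
ee_rot: [0.999, -0.036, 0.001, -0.003]
wrist_force: [1.3, 5.1, 2.9]
gripper_width: 0.0107
grasp_force: 31.2
```

send_rows:
  plan: "0 0 0 0 -0.1 0 -1;0 0 0 0 -0.2 0 -1;0 0 0 0 -0.2 0 -1"

```text
t: 9.45
tool_pos: [0.5511, 0.3137, 0.1917]
ee_rot: [0.999, -0.036, 0.001, -0.003]
wrist_force: [-1.1, 8.7, 6.2]
gripper_width: 0.0107
grasp_force: 31.3
```

send_rows:
  plan: "0 0 0 0 -0.1 0 -1;0 0 0 0 -0.2 0 -1;0 0 0 0 -0.2 0 -1"

```text
t: 9.75
tool_pos: [0.5511, 0.3136, 0.1918]
ee_rot: [0.999, -0.036, 0.001, -0.005]
wrist_force: [-1.5, 15.0, 5.0]
gripper_width: 0.0106
grasp_force: 31.3
```

send_rows:
  plan: "0 0 0 0 -0.1 0 -1;0 0 0 0 -0.2 0 -1;0 0 0 0 -0.2 0 -1"

```text
t: 10.05
tool_pos: [0.5511, 0.3135, 0.1918]
ee_rot: [0.999, -0.036, 0.001, -0.007]
wrist_force: [-2.3, 22.1, 3.5]
gripper_width: 0.0105
grasp_force: 31.3
```

The hard stop is clear: the force rises sharply at y = 0.3136. I'll unload, release, lift and go to the slim packer.

send_rows:
  plan: "0 0 0 0 0.3 0 -1;0 0 0 0 0.58 0 -1;0 0 0 0 0.58 0 -1;0 0 0 0 0.58 0 0.2;0 0 0 0 0.58 0 0.2;0 0 0 0 0.58 0 0.2;0 0 0 0 0.58 0 0.2;0 0 0 0 0.58 2 0.2;0 0 0 0 0.58 6 0.2;0 0 0 0 0.58 11 0.2"

```text
t: 11.05
tool_pos: [0.5494, 0.3114, 0.2977]
ee_rot: [0.999, -0.036, -0.003, 0.001]
wrist_force: [1.2, 1.0, 0.9]
gripper_width: 0.0513
grasp_force: 0.0
```

send_rows:
  plan: "0 0 0 0 0 0 0.2;0 0 2 -21.7 5 0 0.2;0 0 2 -21.7 5 0 0.2;0 0 2 -21.7 5 0 0.2;0 0 2 -21.7 5 0 0.2;0 0 2 -21.7 5 0 0.2;0 0 2 -21.7 5 -5 0.2;0 0 2 -21.7 5 -10 0.2;0 0 2 -21.7 5 -15 0.2;0 0 2 -21.7 5 -19 0.2"

```text
t: 12.05
tool_pos: [0.3329, 0.3614, 0.1066]
ee_rot: [1.0, -0.018, -0.001, 0.001]
wrist_force: [-0.4, -0.4, -0.5]
gripper_width: 0.0514
grasp_force: 0.0
```

Run:
```python
from h import *
s=state(); print(s['t'],s['tool_pos'],s['ee_rot'],s['wrist_force'],s['gripper_width'])
d=snapshot("side");t=snapshot("top")
a=cv2.resize(d["frame"][100:260,190:350],None,fx=3,fy=3,interpolation=cv2.INTER_CUBIC)
b=cv2.resize(t["frame"][110:270,270:370],None,fx=3,fy=3,interpolation=cv2.INTER_CUBIC)
cv2.imwrite("pics/p1.png",np.hstack([a,b]))
```

```text
12.05 [0.33287847 0.3613984  0.10661035] [ 9.99832821e-01 -1.82658114e-02 -6.28830652e-04  5.43027560e-04] [-0.39096225 -0.37021897 -0.49138659] 0.05141322676737779
```

View pics/p1.png

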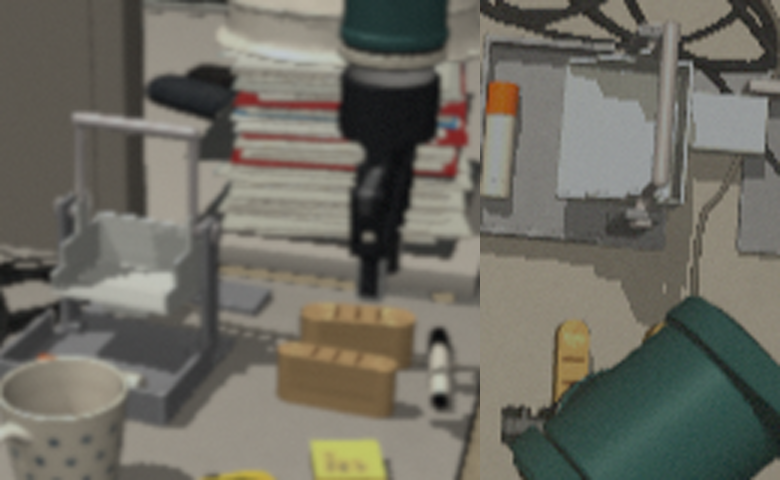

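The picture shows the hopper back at level (bar as at the start), the glue stick in the tray and the gripper above the slim packer's near half.

send_rows:
  plan: "0 0 0 0.1 0.36 -3 0.2;0 0 0 0.1 0.36 -6 0.2;0 0 0 0.1 0.36 -8.5 0.2;0 0 0 0.1 0.36 -9.4 0.2;0 0 0 0.1 0.36 -9.4 0.2;0 0 0 0.1 0.36 -9.4 -1;0 0 0 0.1 0.36 -9.4 -1;0 0 0 0.1 0.36 -9.4 -1;0 0 0 0.1 0.36 -9.4 -1;0 0 0 0.1 0.36 -9.4 -1"
  grip_force: 40

```text
t: 13.15
tool_pos: [0.3362, 0.3668, 0.0167]
ee_rot: [1.0, -0.018, 0.001, -0.001]
wrist_force: [-0.6, 0.0, 7.4]
gripper_width: 0.0233
grasp_force: 39.7
```

send_rows:
  plan: "0 0 0 0 0 0 -1;0 0 0 0 0 0 -1"

```text
t: 13.35
tool_pos: [0.3362, 0.3668, 0.0167]
ee_rot: [1.0, -0.018, 0.001, -0.001]
wrist_force: [-0.4, -0.8, 6.8]
gripper_width: 0.0233
grasp_force: 39.7
```

send_rows:
  plan: "0 0 0 0 0 4 -1;0 0 0 0 0 9 -1;0 0 -2.3 11.8 -16.4 10 -1;0 0 -2.3 11.8 -16.4 10 -1;0 0 -2.3 11.8 -16.4 10 -1;0 0 -2.3 11.8 -16.4 10 -1;0 0 -2.3 11.8 -16.4 10 -1;0 0 -2.3 11.8 -16.4 6 -1;0 0 -2.3 11.8 -16.4 3 -1;0 0 -2.3 11.8 -16.4 3 -1"

```text
t: 14.35
tool_pos: [0.45, 0.2012, 0.0428]
ee_rot: [0.999, -0.039, -0.003, 0.001]
wrist_force: [-1.0, -0.3, -0.8]
gripper_width: 0.0235
grasp_force: 39.5
```

Run:
```python
from h import *
p=np.load("p.npy"); s=state(); L=(s['tool_pos']-[p[0],p[1],0]); c,k=np.cos(p[2]),np.sin(p[2])
q=s['ee_rot']; print(s['t'],s['tool_pos'],'yaw',np.degrees(2*np.arctan2(q[1],q[0])),s['wrist_force'],s['gripper_width'],'stand',(c*L[0]+k*L[1])*1000,(-k*L[0]+c*L[1])*1000)
d=snapshot("side");t=snapshot("top"); np.save("t4.npy",t,allow_pickle=True);np.save("d4.npy",d,allow_pickle=True)
a=cv2.resize(d["frame"][120:240,220:340],None,fx=3.3,fy=3.3,interpolation=cv2.INTER_CUBIC)
b=cv2.resize(t["frame"][120:240,320:400],None,fx=3.3,fy=3.3,interpolation=cv2.INTER_CUBIC)
cv2.imwrite("pics/p2.png",np.hstack([a,b]))
```

```text
14.35 [0.44999166 0.20122664 0.0427787 ] yaw -4.436342511351462 [-0.99666579 -0.26618776 -0.77016367] 0.02348738237920692 stand -91.11582441608101 -120.45756760954369
```

View pics/p2.png

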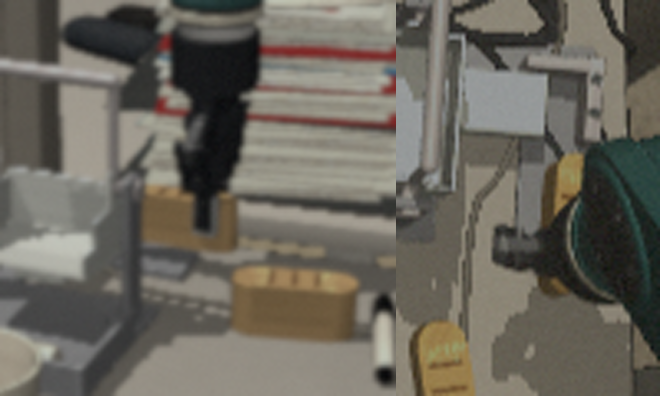

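The side view shows the packer held level above the floor plate and the thick packer in place. The top crop shows the packer's front end at (568,155), the lug's edge at col 546 and the fence's inner edge near col 586. I'll measure the alignment.

Run:
```python
from h import *
p=np.load("p.npy"); t=np.load("t4.npy",allow_pickle=True).item(); f=t["frame"]; c,k=np.cos(p[2]),np.sin(p[2])
def st(u,v,z):
    L=onz(t,u,v,z)-[p[0],p[1],0]; return np.round([1000*(c*L[0]+k*L[1]),1000*(-k*L[0]+c*L[1])],1)
h=cv2.cvtColor(f,cv2.COLOR_BGR2HSV); m=cv2.inRange(h,(8,70,90),(25,200,255))
for v in range(164,186):
    q=np.flatnonzero(m[v,360:382])+360
    if len(q): print(v,q.min(),q.max(),st(q.min()-.5,v,.071),st(q.max()+.5,v,.071))
g=cv2.cvtColor(f,cv2.COLOR_BGR2GRAY)
for v in (143,148,153): print(v,g[v,358:386].tolist())
print(proj(t,S2W(p,[(10,-105,40),(10,-133,40),(30,-105,40),(30,-133,40)])).round(1))
```

```text
166 373 376 [ -15.4 -116.9] [ -14.6 -126.1]
167 370 376 [ -18.2 -110.1] [ -17.  -126.3]
168 370 376 [ -20.6 -110.2] [ -19.3 -126.4]
169 369 376 [ -23.1 -108. ] [ -21.7 -126.5]
170 366 376 [ -26.  -101.2] [ -24.  -126.6]
171 369 375 [ -27.8 -108.3] [ -26.5 -124.5]
172 369 375 [ -30.1 -108.4] [ -28.8 -124.6]
173 368 374 [ -32.6 -106.2] [ -31.4 -122.4]
174 368 375 [ -34.9 -106.4] [ -33.5 -124.8]
175 368 375 [ -37.3 -106.5] [ -35.8 -125. ]
176 368 375 [ -39.6 -106.6] [ -38.2 -125.1]
177 368 375 [ -41.9 -106.8] [ -40.5 -125.2]
178 368 374 [ -44.3 -106.9] [ -43.  -123.1]
179 368 373 [ -46.6 -107. ] [ -45.5 -120.9]
180 368 372 [ -48.9 -107.2] [ -48.  -118.7]
181 368 371 [ -51.2 -107.3] [ -50.5 -116.5]
182 368 370 [ -53.6 -107.4] [ -53.  -114.3]
183 368 369 [ -55.9 -107.6] [ -55.5 -112.2]
184 368 368 [ -58.2 -107.7] [ -58. -110.]
143 [151, 152, 153, 151, 151, 151, 153, 151, 66, 69, 70, 68, 65, 63, 64, 63, 59, 56, 55, 69, 127, 100, 71, 72, 104, 132, 133, 134]
148 [151, 152, 153, 152, 152, 152, 150, 145, 77, 78, 78, 77, 80, 75, 77, 79, 74, 63, 68, 69, 144, 146, 140, 142, 119, 130, 131, 132]
153 [153, 153, 151, 151, 152, 152, 152, 112, 112, 115, 115, 115, 117, 113, 116, 115, 93, 66, 68, 81, 100, 72, 74, 96, 99, 128, 131, 132]
[[365.1 157. ]
 [376.8 157.9]
 [365.6 148.7]
 [377.2 149.6]]
```

send_rows:
  plan: "0 0 0 0.01 0.14 -0.8 -1;0 0 0 0.01 0.14 -1.4 -1;0 0 0 0.01 0.14 -1.6 -1;0 0 0 0.01 0.14 -1.75 -1;0 0 0 0.01 0.14 -1.85 -1;0 0 0 0.01 0.14 -1.85 -1;0 0 0 0.01 0.14 -1.85 -1"

```text
t: 15.15
tool_pos: [0.4532, 0.2033, 0.0266]
ee_rot: [0.999, -0.038, 0.0, -0.0]
wrist_force: [0.3, 0.4, -1.7]
gripper_width: 0.0234
grasp_force: 39.5
```

```bash
cat >> h.py <<'E'
def rep():
    p=np.load("p.npy"); s=state(); L=(s['tool_pos']-[p[0],p[1],0]); c,k=np.cos(p[2]),np.sin(p[2]); q=s['ee_rot']
    print(round(s['t'],2),s['tool_pos'].round(4),'yaw',np.degrees(2*np.arctan2(q[1],q[0])).round(2),s['wrist_force'].round(1),'T',s['wrist_torque'].round(2),'stand',((c*L[0]+k*L[1])*1000).round(1),((-k*L[0]+c*L[1])*1000).round(1))
E
python3 -c "from h import *;rep()"
```

```text
15.15 [0.4532 0.2033 0.0266] yaw -4.41 [ 0.3  0.4 -1.7] T [-0.01  0.05 -0.01] stand -88.0 -118.1
```

send_rows:
  plan: "0 0 0 0 -0.09 -0.1 -1;0 0 0 0 -0.09 -0.2 -1;0 0 0 0 -0.09 -0.25 -1;0 0 0 0 -0.09 -0.25 -1"

```text
t: 15.55
tool_pos: [0.4532, 0.2024, 0.0247]
ee_rot: [0.999, -0.038, 0.0, -0.0]
wrist_force: [-2.9, -1.2, 8.2]
gripper_width: 0.0234
grasp_force: 41.0
```

```bash
python3 -c "from h import *;rep()"
```

```text
15.55 [0.4532 0.2024 0.0247] yaw -4.4 [-2.9 -1.2  8.2] T [-0.15  0.21  0.01] stand -88.0 -119.1
```

send_rows:
  plan: "0 0 0 0.3 -0.02 0.07 -1;0 0 0 0.7 -0.05 0.07 -1;0 0 0 1.1 -0.08 0.07 -1;0 0 0 1.5 -0.12 0.07 -1;0 0 0 1.9 -0.15 0.07 -1;0 0 0 2.3 -0.18 0.07 -1;0 0 0 2.7 -0.21 0.07 -1;0 0 0 3.0 -0.23 0.07 -1"

```text
t: 16.35
tool_pos: [0.4826, 0.2, 0.0248]
ee_rot: [0.999, -0.039, -0.001, 0.0]
wrist_force: [-4.3, -0.2, 5.2]
gripper_width: 0.0231
grasp_force: 40.4
```

```bash
python3 -c "from h import *;rep()"
```

```text
16.35 [0.4826 0.2    0.0248] yaw -4.42 [-4.3 -0.2  5.2] T [0.04 0.49 0.04] stand -58.5 -119.2
```

send_rows:
  plan: "0 0 0 0.4 -0.03 0.03 -1;0 0 0 0.8 -0.06 0.03 -1;0 0 0 1.2 -0.09 0.03 -1;0 0 0 1.6 -0.12 0.03 -1;0 0 0 2.0 -0.15 0.03 -1;0 0 0 2.3 -0.18 0.03 -1;0 0 0 2.5 -0.19 0.03 -1;0 0 0 2.6 -0.20 0.03 -1"

```text
t: 17.15
tool_pos: [0.5094, 0.1981, 0.025]
ee_rot: [0.999, -0.039, 0.0, -0.0]
wrist_force: [-0.5, 0.1, -0.7]
gripper_width: 0.0237
grasp_force: 39.6
```

```bash
python3 -c "from h import *;rep()"
```

```text
17.15 [0.5094 0.1981 0.025 ] yaw -4.41 [-0.5  0.1 -0.7] T [-0.01 -0.06 -0.01] stand -31.6 -119.0
```

send_rows:
  plan: "0 0 0 0.05 0 -0.05 -1;0 0 0 0.15 -0.01 -0.06 -1;0 0 0 0.25 -0.02 -0.06 -1;0 0 0 0.3 -0.02 -0.06 -1;0 0 0 0.3 -0.02 -0.06 -1"

```text
t: 17.65
tool_pos: [0.5103, 0.1979, 0.0247]
ee_rot: [0.999, -0.038, -0.001, 0.0]
wrist_force: [-5.6, 1.1, 7.5]
gripper_width: 0.0232
grasp_force: 40.7
```

send_rows:
  plan: "0 0 0 0.05 0 0 -1;0 0 0 0.1 -0.01 0 -1;0 0 0 0.15 -0.01 0 -1;0 0 0 0.15 -0.01 0 -1"

```text
t: 18.05
tool_pos: [0.5116, 0.1978, 0.0247]
ee_rot: [0.999, -0.038, -0.002, 0.0]
wrist_force: [-5.0, -0.2, 7.4]
gripper_width: 0.0235
grasp_force: 40.8
```

```bash
python3 -c "from h import *;rep()"
```

```text
18.05 [0.5116 0.1978 0.0247] yaw -4.4 [-5.  -0.2  7.4] T [0.06 0.57 0.03] stand -29.4 -119.1
```

send_rows:
  plan: "0 0 0 0.05 0 0.04 -1;0 0 0 0.1 -0.01 0.04 -1;0 0 0 0.15 -0.01 0.04 -1;0 0 0 0.15 -0.01 0.04 -1"

```text
t: 18.45
tool_pos: [0.5154, 0.1978, 0.0248]
ee_rot: [0.999, -0.039, 0.0, -0.0]
wrist_force: [-0.5, 0.3, -0.4]
gripper_width: 0.0232
grasp_force: 39.7
```

send_rows:
  plan: "0 0 0 0.05 0 0 -1;0 0 0 0.1 -0.01 0 -1;0 0 0 0.15 -0.01 0 -1;0 0 0 0.15 -0.01 0 -1"

```text
t: 18.85
tool_pos: [0.5163, 0.1976, 0.0248]
ee_rot: [0.999, -0.038, -0.0, 0.0]
wrist_force: [-2.3, 0.8, 1.5]
gripper_width: 0.0235
grasp_force: 40.0
```

```bash
python3 -c "from h import *;rep()"
```

```text
18.85 [0.5163 0.1976 0.0248] yaw -4.41 [-2.3  0.8  1.5] T [0.1  0.29 0.01] stand -24.8 -119.0
```

send_rows:
  plan: "0 0 0 0.05 0 0 -1;0 0 0 0.1 -0.01 0 -1;0 0 0 0.1 -0.01 0 -1"

```text
t: 19.15
tool_pos: [0.5163, 0.1976, 0.0248]
ee_rot: [0.999, -0.038, -0.001, 0.0]
wrist_force: [-5.5, 0.8, 5.1]
gripper_width: 0.0233
grasp_force: 40.4
```

send_rows:
  plan: "0 0 0 0.05 0 0 -1;0 0 0 0.1 -0.01 0 -1;0 0 0 0.1 -0.01 0 -1"

```text
t: 19.45
tool_pos: [0.5163, 0.1975, 0.0248]
ee_rot: [0.999, -0.038, -0.002, 0.0]
wrist_force: [-7.6, 1.6, 7.5]
gripper_width: 0.0236
grasp_force: 40.6
```

```bash
python3 -c "from h import *;rep()"
```

```text
19.45 [0.5163 0.1975 0.0248] yaw -4.41 [-7.6  1.6  7.5] T [0.35 0.91 0.06] stand -24.7 -119.0
```

send_rows:
  plan: "0 0 0 0.1 -0.01 0.04 -1;0 0 0 0.15 -0.01 0.06 -1;0 0 0 0.15 -0.01 0.06 -1;0 0 0 0.15 -0.01 0.06 -1"

```text
t: 19.85
tool_pos: [0.5163, 0.1974, 0.0249]
ee_rot: [0.999, -0.038, -0.003, 0.0]
wrist_force: [-10.1, 2.6, 6.5]
gripper_width: 0.0233
grasp_force: 40.2
```

```bash
python3 -c "from h import *;rep()"
```

```text
19.85 [0.5163 0.1974 0.0249] yaw -4.41 [-10.1   2.6   6.5] T [0.52 1.27 0.15] stand -24.7 -119.1
```

send_rows:
  plan: "0 0 0 0.06 0 0.02 -1;0 0 0 0.06 0 0.02 -1;0 0 0 0.06 0 0.02 -1;0 0 0 0.06 0 0.02 -1;0 0 0 0.06 0 0.02 -1;0 0 0 0.06 0 0.02 -1;0 0 0 0.06 0 0.02 -1"

```text
t: 20.55
tool_pos: [0.5163, 0.1972, 0.0249]
ee_rot: [0.999, -0.038, -0.004, 0.0]
wrist_force: [-10.7, 2.5, 7.4]
gripper_width: 0.0233
grasp_force: 39.8
```

send_rows:
  plan: "0 0 0 -0.15 0 0 -1;0 0 0 -0.25 0 0 -1;0 0 0 -0.25 0 0 0.1;0 0 0 -0.25 0 0 0.1;0 0 0 -0.25 0 0 0.1;0 0 0 -0.25 0 0 0.1;0 0 0 -0.25 0 2 0.1;0 0 0 -0.25 0 5 0.1;0 0 0 -0.25 0 10 0.1;0 0 0 -0.25 0 15 0.1"

```text
t: 21.55
tool_pos: [0.5178, 0.1971, 0.1767]
ee_rot: [0.999, -0.039, -0.001, 0.0]
wrist_force: [1.6, 0.4, 0.8]
gripper_width: 0.0469
grasp_force: 0.0
```

send_rows:
  plan: "0 0 0 0 0 5 0.1;0 0 0 0 0 10 0.1;0 0 0 -10 20 15 0.1;0 0 0 -10 20 15 0.1;0 0 0 -10 20 15 0.1;0 0 0 -10 20 15 0.1;0 0 0 -10 20 15 0.1;0 0 0 -10 20 15 0.1"

```text
t: 22.35
tool_pos: [0.4169, 0.4009, 0.3268]
ee_rot: [0.999, -0.036, 0.001, -0.002]
wrist_force: [0.7, -0.5, -0.1]
gripper_width: 0.0469
grasp_force: 0.0
```

Run:
```python
from h import *
rep()
d=snapshot("side");t=snapshot("top"); np.save("t5.npy",t,allow_pickle=True)
a=cv2.resize(d["frame"][120:250,190:330],None,fx=3,fy=3,interpolation=cv2.INTER_CUBIC)
b=cv2.resize(t["frame"][110:240,265:395],None,fx=2.9,fy=3,interpolation=cv2.INTER_CUBIC)
cv2.imwrite("pics/end.png",np.hstack([a,b])[:, :800])
p=np.load("p.npy"); c,k=np.cos(p[2]),np.sin(p[2])
h=cv2.cvtColor(t["frame"],cv2.COLOR_BGR2HSV); m=cv2.inRange(h,(8,70,90),(25,200,255)); m[:,:355]=0; m[:, 390:]=0
for q in cv2.findContours(m,0,2)[0]:
    if cv2.contourArea(q)>80:
        L=np.array([onz(t,*u,.053)-[p[0],p[1],0] for u in q.reshape(-1,2)])*1000
        print(cv2.minAreaRect(np.c_[c*L[:,0]+k*L[:,1],-k*L[:,0]+c*L[:,1]].astype(np.float32)))
```

```text
22.35 [0.4169 0.4009 0.3268] yaw -4.17 [ 0.7 -0.5 -0.1] T [-0.03  0.04  0.01] stand -139.5 76.1
```

View pics/end.png

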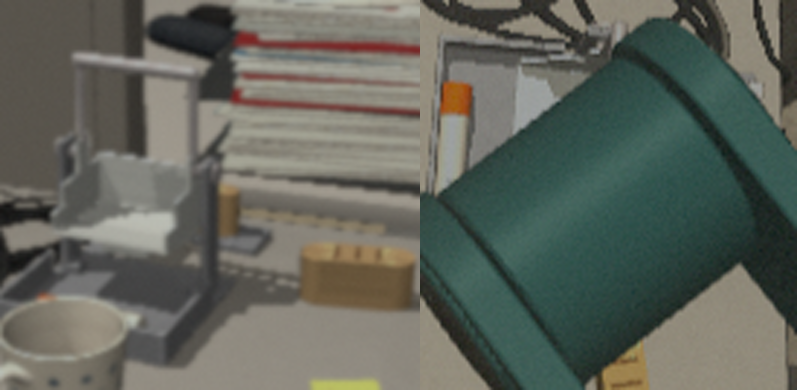

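The picture shows the packer standing in the slot behind the hopper post (230,210), the hopper level and the thick packer in place. The arm hides the slot from above, so I'll move it clear and measure numerically.

send_rows:
  plan: "0 0 0 -4 30 5 0.1;0 0 0 -4 30 5 0.1;0 0 0 -4 30 5 0.1;0 0 0 -4 30 5 0.1;0 0 0 -4 30 5 0.1;0 0 0 -4 30 5 0.1;0 0 0 -4 30 5 0.1;0 0 0 -4 30 5 0.1"

```text
t: 23.25
tool_pos: [0.3792, 0.6974, 0.3738]
ee_rot: [0.999, -0.039, -0.0, 0.001]
wrist_force: [0.7, -1.2, -0.2]
gripper_width: 0.0473
grasp_force: 0.0
```

Run:
```python
from h import *
rep(); t=snapshot("top"); p=np.load("p.npy"); c,k=np.cos(p[2]),np.sin(p[2]); t0=load("top")
def R(t,lo,hi,z):
    h=cv2.cvtColor(t["frame"],cv2.COLOR_BGR2HSV); m=cv2.inRange(h,(10,60,100),(25,200,255)); m[:,:lo]=0; m[:,hi:]=0; m[:120]=0;m[270:]=0
    m=cv2.morphologyEx(m,cv2.MORPH_CLOSE,np.ones((3,3)))
    for q in cv2.findContours(m,0,2)[0]:
        if cv2.contourArea(q)>80:
            L=np.array([onz(t,*u,z)-[p[0],p[1],0] for u in q.reshape(-1,2)])*1000
            print(cv2.boundingRect(q),cv2.minAreaRect(np.c_[c*L[:,0]+k*L[:,1],-k*L[:,0]+c*L[:,1]].astype(np.float32)))
R(t,357,390,.053); print("thick"); R(t,315,352,.045); R(t0,315,352,.045)
d=np.abs(t["frame"].astype(int)-t0["frame"]).max(2); print("mug diff",(d[145:195,185:240]>40).sum(),"hopper bar diff",(d[115:190,325:372]>40).sum())
s=snapshot("side");s0=load("side"); d=np.abs(s["frame"].astype(int)-s0["frame"]).max(2); print("side bar diff",(d[134:150,212:262]>40).sum(),"mug",(d[220:275,185:232]>40).sum(), "thick", (d[200:222,290:328]>40).sum())
```

```text
23.25 [0.3792 0.6974 0.3738] yaw -4.41 [ 0.7 -1.2 -0.2] T [-0.    0.03 -0.01] stand -199.9 368.8
(366, 140, 13, 42) ((0.5118980407714844, -118.7919692993164), (25.37701988220215, 98.33647918701172), 89.49855041503906)
thick
(324, 216, 22, 44) ((-187.63230895996094, -43.29668426513672), (100.6990737915039, 43.38675308227539), 12.510041236877441)
(324, 216, 22, 44) ((-187.48431396484375, -43.31954574584961), (100.34562683105469, 43.34314727783203), 12.738085746765137)
mug diff 0 hopper bar diff 302
side bar diff 0 mug 0 thick 69
```

```bash
python3 -c "from h import *;print(close_job())"
```

```text
the job is handed in; nothing more can be done
None
```

The job is handed in at about 23 s. The hopper was held at about 45° for over a second and the glue stick is in the tray; the hopper is level again, locked by the slim packer pressed home at about 10 N and released, and the thick packer and mug were not moved.

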